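# Drop the depth probe into the housing

### The job

A groove has been cut across the top of the timber held in the blue vise. Grip the blue-handled depth probe and slide it, upright and with its foot staying on the wood, along the timber until its foot drops into the groove; see it down to the groove floor before you let go, and leave it standing there on its own. Do not disturb the yellow-handled gauge on the other end of the timber.

Things in the scene. Friction and masses are not known exactly. Their poses are not given: they have to be found in the camera images.
- probe_handle (a point): Depth probe to use: blue handle 30 mm square, 60 mm high, on a round steel foot 24 mm in diameter, 45 mm long; 105 mm tall, under 0.3 kg. Starts upright on the timber's top near either end, 120 to 165 mm from the groove's middle. Point: centre of the handle, 75 mm above the foot's underside; z up, x and y square to the handle's faces (y within 20 degrees of the timber's length).
- groove (a point): Square groove across the top of a pale timber (400 x 90 mm, 60 mm thick) clamped level and immovable in a blue vise, its top 185 mm above the bench. Groove: half-way along, 44 mm wide, 20 mm deep, open at both sides. Point: middle of the groove floor, 20 mm below the timber's top; x across the timber (along the groove), y along the timber (the sliding direction, + or -), z up.
- surface_gauge_handle (a point): Bystander to leave alone: loose gauge with a yellow handle 30 mm square, 60 mm high, on a wide round brass foot 54 mm in diameter; 105 mm tall. Stands on the timber's top across the groove from the probe, 120 to 165 mm from the groove's middle. Point: centre of the handle, 75 mm above the timber's top; z up.
Mind the look-alikes: they are no part of the job. What is shaped like the part that bears probe_handle but pink or turquoise is not meant.

How it is judged:
On the way, in this order (a step that is already met when the one before it is completed fails the run):
1. the gripped probe slides along the timber: 35 to 85 mm short of the middle of the groove with its foot within 6 mm of the wood (horizontal distance between probe_handle and groove between 0.035 and 0.085 m and z of probe_handle in the frame of groove between 0.088 and 0.101 m and contact force between probe and the fingers above 0.5 N), for 0.1 s.
2. the probe, still gripped, is down in the groove: its foot at least 14 mm below the timber's top (z of probe_handle in the frame of groove below 0.081 m and horizontal distance between probe_handle and groove below 0.03 m and contact force between probe and the fingers above 0.5 N), for 0.1 s.
At the end, for the whole second after the job is handed in: The blue-handled probe stands released and at rest on the groove floor (its foot within 4 mm of it), within 14 mm of the groove's middle along the timber and 30 mm across it, upright within 10 degrees; the yellow-handled gauge is within 15 mm of where it started (z of probe_handle in the frame of groove between 0.071 and 0.079 m and y of probe_handle in the frame of groove between -0.014 and 0.014 m and x of probe_handle in the frame of groove between -0.03 and 0.03 m and angle between probe_handle's own z axis and vertical below 0.17 rad and linear speed of probe below 0.02 m/s and distance of surface_gauge_handle from where it was at the start of the episode below 0.015 m); the robot touches nothing.
It fails at once if the probe is lifted more than 12 mm off the timber's top (z of probe_handle in the frame of groove above 0.107 m).
It fails at once if the probe is tipped by more than 25 degrees (angle between probe_handle's own z axis and vertical above 0.436 rad).
It fails at once if the yellow-handled gauge is moved by more than 15 mm (distance of surface_gauge_handle from where it was at the start of the episode above 0.015 m).
It also fails if it takes over 42 s, if anything falls off the work surface, if the arm or the gripper's body presses on something with over 40 N, if the wrist force passes 120 N, or if a joint passes its speed limit or range.

### The arm

A 7-joint arm with a two-finger parallel gripper is mounted at the origin on the work surface. World frame = base frame: x ahead of the robot, y to its left, z up, the work surface at z = 0. Lengths are in m, angles in rad, forces in N, time in s.
With the tool pointing down it reaches from about 0.425 to 0.875 m from the base axis. Payload 4.7 kg.
Tool frame: the origin (TCP) lies midway between the tips of the shut fingers; the grasp point (between the pads) lies 19 mm behind it (ctrl.grip_depth is the distance from the TCP to the grasp point, in m); z points along the fingers, y is the direction in which the jaws open and shut (so a half turn about z gives the same grasp; the last joint's range is limited). The gripper opens to 87 mm and grips with 3 to 60 N. Pads are 19 mm wide; open, the fingers measure 117 mm over their backs; the gripper's body (75 mm by 190 mm) begins 51 mm behind the grasp point.
Start: joints at [1.257, 0.321, -0.07, 1.45, 0.023, 1.371, -0.057], TCP at [0.209, -0.615, 0.223] pointing down, gripper open.
Joint ranges: [-2.86, 2.86], [-0.3, 2.09], [-1.38, 1.24], [0.06, 2.45], [-1.56, 4.7], [0.09, 2.05], [-2.69, 2.69]. Speed limits (rad/s): [2.57, 2.57, 3.14, 3.14, 3.14, 3.14, 3.14].

### API

Orientations are given as a rotation vector (axis times angle).
In Python, from bench import ctrl gives the robot as it stands. The module is installed in compiled form; this text tells all that it offers.
- The arm moves only by the shell command python3 -m inch 'ROWS' [FORCE]. ROWS is JSON, a list of rows, each a list of 5 numbers: the opening, from -1 (shut) to 1 (fully open), so that 0 is half open, then the shift along the tool's x, y, z in mm, then the turn about the tool's z in rad. In form: [[fingers, tx, ty, tz, twist], ...]. A call has 1 to 5 rows; each row shifts and turns the pose as measured when the row begins, along the tool's axes as they then stand; what a row does not reach is not made up. A row lasts 1/8 s, in which the tool goes at most 62.5 mm and 10.7 degrees, less where a joint would pass 70% of its speed; a pose out of reach is approached as far as the arm can. A call is refused whole if a number of a shift passes 62.5 or a number of a turn 0.188, either way. A call with a gripper value outside its range is refused whole. The fingers move at their own pace and stop on an object; FORCE is the grip in N (left out, the last holds). Time passes only in rows, so rows that do not move let the fingers close. It gives the time, the measured TCP pose, the force and the opening at its end, in the units of the state.
- ctrl.get_state(): the state, without advancing time (a new reading comes with each control period).
- ctrl.get_image(name): name is "scene" or "top"; returns a dict with "color" (420x560x3 uint8, red, green, blue), "range_z" (420x560 float32, m along the optical axis (not along the pixel's ray), 0 where there is no reading), "K" (3x3 intrinsics, pixels), "R" (3x3) and "t" (3): a world point X has camera coordinates R X + t. Camera axes: x right, y down, z forward; pixel columns grow to the right and rows downward; lengths in m; the calibration is good to about 2 mm. A picture is of the moment at which its call begins.
- ctrl.close_job(): hands the job in, once; it reports no verdict.
The state is a dict: "time": time; "joint_positions": joint angles; "qd": joint speeds; "joint_torque": joint torques, N m; "position": TCP position; "tool_rot": TCP orientation; "ft_force": force on the tool from outside, world axes, zero at the start; "torque": the same for the moment, N m; "grip_width": opening from 0.0 (shut) to 1.0 (fully open).
Only numpy, scipy, OpenCV 4.12 (cv2) and the standard library are available. Lean on these libraries where they do the work, as an engineer would, in place of code of your own. Each camera call takes 0.05 s, during which the arm holds its last target. There are 200 camera calls.

## Working session

There is one attempt and no reset: what is moved stays moved. The work goes in short steps, Python scripts to look and compute and a shell command to move; the robot and the scene stay as the last step left them, time stands still between calls to the robot, and variables do not carry over. Pictures are saved under pics/ and viewed, about 8 in all and at most 12, crops included, and the job is handed in when it is done.

```bash
mkdir -p pics; python3 - <<'E'
from bench import ctrl
import cv2,numpy as np
s=ctrl.get_state();print(s['time'],s['position'],s['tool_rot'],s['ft_force'],s['grip_width'],ctrl.grip_depth)
for n in("scene","top"):
    i=ctrl.get_image(n);np.savez(n+'.npz',**i);cv2.imwrite(f'pics/{n}0.png',i['color'][:,:,::-1])
    print(n,-i['R'].T@i['t'],i['R'][2])
E
```

```text
0.0 [ 0.20904723 -0.61488447  0.22146453] [-3.09765966e+00 -5.12399018e-01  6.47368449e-04] [ 0.24873246 -0.31095046  0.79614787] 0.998781218031217 0.0187
scene [ 0.94406434 -0.3728768   0.56558344] [-0.57294651  0.57334403 -0.58566963]
top [ 0.50676549 -0.00433236  1.05165004] [ 6.82366009e-02 -8.28274389e-04 -9.97668823e-01]
```

View pics/top0.png

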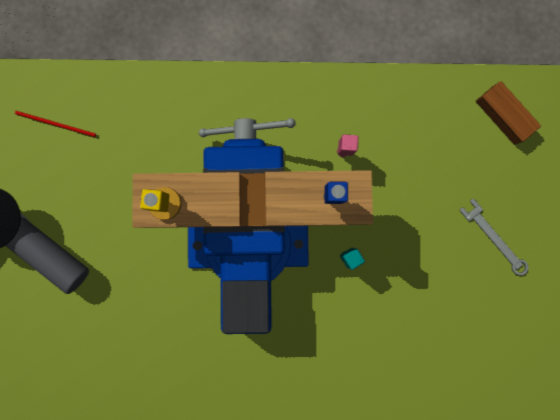

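View pics/scene0.png

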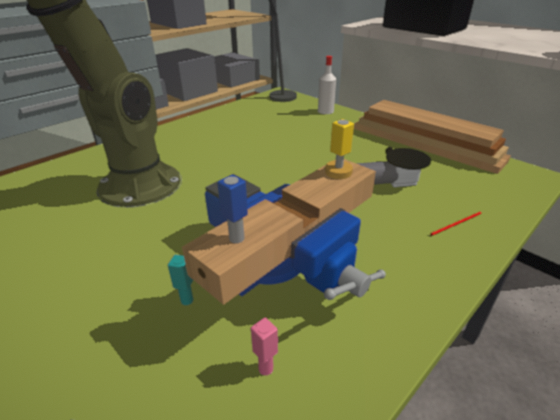

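The top view shows the blue probe's handle top at (337,192), the groove at columns 240–266 and rows 172–227, and the yellow gauge at (152,200). The timber corners are near (133,174), (371,171), (372,224) and (133,228). The pink (348,145) and turquoise (353,259) look-alikes stand off the timber.

```bash
cat > h.py <<'E'
import numpy as np,cv2
def pts(i):
    v,u=np.mgrid[:420,:560]; z=i['range_z']; K=i['K']
    c=np.stack([(u-K[0,2])/K[0,0]*z,(v-K[1,2])/K[1,1]*z,z],-1)
    return (c-i['t'])@i['R']
def rect(P,m):
    r=cv2.minAreaRect((P[m][:,:2]*1000).astype(np.float32)); return [np.round(q,1) for q in r],m.sum()
def colmask(i,name):
    h=cv2.cvtColor(i['color'],cv2.COLOR_RGB2HSV)
    lo,hi=dict(blue=((105,120,30),(130,255,255)),yellow=((20,150,120),(32,255,255)))[name]
    return cv2.inRange(h,lo,hi)>0
E
python3 - <<'E'
from h import *
i=np.load('top.npz');P=pts(i);z=P[...,2]
ok=i['range_z']>0
v,u=np.mgrid[:420,:560]
for n,(a,b) in dict(blue=(337,192),yellow=(152,200)).items():
    m=ok&(abs(u-a)<22)&(abs(v-b)<22)&(z>.27)
    print(n,rect(P,m),np.median(z[m]),P[m].mean(0),P[m].min(0),P[m].max(0))
box=(u>125)&(u<380)&(v>165)&(v<235)
m=ok&box&(abs(z-.185)<.008);print('timber',rect(P,m),np.median(z[m]))
m=ok&(u>232)&(u<275)&(v>180)&(v<220)&(abs(z-.165)<.006);print('groove',rect(P,m),np.median(z[m]),np.median(P[m],0))
for r in(185,200,215): print([round(float(x),3) for x in z[r,232:276:2]],P[r,240],P[r,266])
j=np.load('scene.npz');Q=pts(j)
for c in((232,182),(236,225)): print(c,Q[c[1],c[0]])
bm=colmask(j,'blue')&(Q[...,2]>.225)&(Q[...,2]<.30)&(np.mgrid[:420,:560][1]<260)
print('scene blue',Q[bm].min(0),Q[bm].max(0),bm.sum())
gm=ok&(z>.19)&(z<.24)&(u>125)&(u<380)&(v>160)&(v<240);print('others',rect(P,gm))
E
```

```text
blue ([array([567.3, -97.8]), array([28.8, 29.8]), np.float64(0.3)], np.int64(442)) 0.2906555423009003 [ 0.56687993 -0.09706297  0.28963122] [ 0.55290703 -0.11266655  0.27070822] [ 0.58178473 -0.08288023  0.2956212 ]
yellow ([array([552.9, 176.1]), array([30.9, 30.1]), np.float64(84.5)], np.int64(464)) 0.2908026121206243 [0.55256608 0.17423227 0.28949801] [0.5372995  0.16023626 0.27088824] [0.56832694 0.19202748 0.29548461]
timber ([array([562.7,  32. ]), array([ 90.4, 400.7]), np.float64(1.5)], np.int64(10015)) 0.18589518198563018
groove ([array([561.2,  32.3]), array([65.3, 41.2]), np.float64(0.8)], np.int64(967)) 0.16653780822491052 [0.56111748 0.03209687 0.16653781]
[0.186, 0.188, 0.186, 0.187, 0.163, 0.168, 0.166, 0.168, 0.166, 0.167, 0.165, 0.163, 0.166, 0.165, 0.165, 0.167, 0.168, 0.187, 0.185, 0.188, 0.188, 0.187] [0.58679629 0.05326306 0.16331136] [0.58516323 0.0083348  0.18683008]
[0.188, 0.187, 0.186, 0.185, 0.165, 0.168, 0.168, 0.168, 0.169, 0.166, 0.169, 0.165, 0.168, 0.165, 0.167, 0.166, 0.165, 0.187, 0.185, 0.187, 0.188, 0.188] [0.56090446 0.0527346  0.16531767] [0.56006171 0.00802896 0.18701729]
[0.184, 0.188, 0.187, 0.185, 0.169, 0.166, 0.166, 0.169, 0.166, 0.165, 0.168, 0.168, 0.166, 0.166, 0.167, 0.168, 0.166, 0.185, 0.187, 0.186, 0.187, 0.184] [0.53516888 0.05208811 0.16922274] [0.53513639 0.00775284 0.18516934]
(232, 182) [ 0.57529589 -0.10003369  0.29209589]
(236, 225) [ 0.57846478 -0.1024943   0.22017818]
scene blue [ 0.55547652 -0.11358439  0.23256177] [ 0.58615593 -0.0828796   0.29205493] 950
others ([array([563.2,  16.7]), array([ 85. , 363.4]), np.float64(1.6)], np.int64(516))
```

```bash
python3 - <<'E'
import numpy as np,cv2
i=np.load('top.npz')['color'][155:240,125:380,::-1]
cv2.imwrite('pics/c1.png',cv2.resize(i,None,fx=3.1,fy=3.1,interpolation=cv2.INTER_CUBIC))
E
```

```text
(no output)
```

View pics/c1.png

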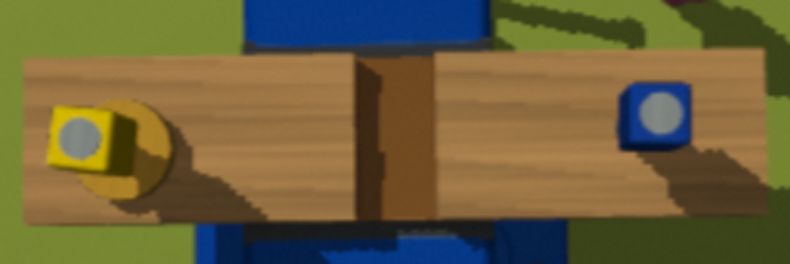

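```bash
python3 -m inch '[[1,0,0,-50,0.11],[1,0,0,-50,0.11],[1,0,0,-40,0.11]]' 20
```

```text
time: 0.48
position: [0.2081, -0.6129, 0.3581]
tool_rot: [-3.128, 0.019, 0.008]
ft_force: [0.5, -1.2, -0.4]
grip_width: 0.998
```

```bash
python3 -m inch '[[1,30,-43,0,0],[1,30,-43,0,0],[1,30,-43,0,0],[1,30,-43,0,0],[1,30,-43,0,0]]'; python3 -m inch '[[1,30,-43,0,0],[1,30,-43,0,0],[1,30,-43,0,0],[1,30,-43,0,0],[1,30,-43,0,0]]'
```

```text
time: 1.1
position: [0.3621, -0.3992, 0.3606]
tool_rot: [-3.132, 0.038, 0.009]
ft_force: [1.6, -0.5, 0.0]
grip_width: 1.0
time: 1.72
position: [0.5204, -0.18, 0.3599]
tool_rot: [-3.132, 0.039, 0.013]
ft_force: [0.5, -0.2, -0.7]
grip_width: 0.997
```

```bash
python3 -m inch '[[1,22,-40,0,-0.035],[1,23,-43,0,0],[1,0,0,0,0]]'
```

```text
time: 2.1
position: [0.5681, -0.0887, 0.3586]
tool_rot: [-3.128, -0.032, 0.015]
ft_force: [0.2, -1.0, -0.6]
grip_width: 1.002
```

```bash
python3 - <<'E'
from h import *
from bench import ctrl
s=ctrl.get_state();print(s['position'],s['tool_rot'])
i=ctrl.get_image('scene');cv2.imwrite('pics/s1.png',i['color'][:,:,::-1])
Q=pts(i);u=np.mgrid[:420,:560][1]
b=colmask(i,'blue')&(Q[...,2]>.225)&(Q[...,2]<.30)&(u<260)
print(Q[b].min(0),Q[b].max(0),b.sum())
E
```

```text
[ 0.56805584 -0.088672    0.35861085] [-3.12844259 -0.0315622   0.01543551]
[ 0.55570087 -0.11347945  0.23250954] [ 0.58631335 -0.08250249  0.29205418] 953
```

View pics/s1.png

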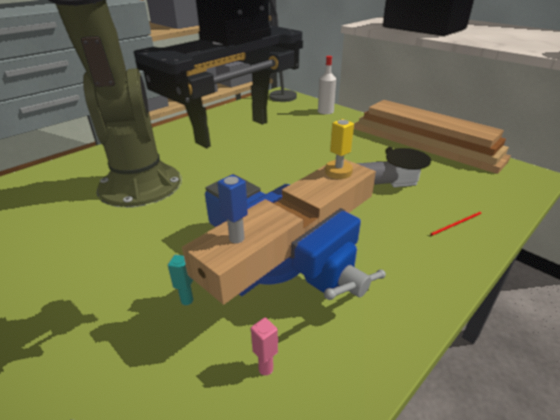

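The scene view shows the open gripper above the probe with its jaws along the timber; the probe has not moved (handle about (232,200)). I'll descend next.

```bash
python3 -m inch '[[1,2,10,20,0],[1,0,0,35,0],[1,0,0,35,0],[1,0,0,25,0],[1,0,0,0,0]]'
```

```text
time: 2.78
position: [0.5652, -0.1111, 0.2394]
tool_rot: [-3.136, -0.005, 0.02]
ft_force: [0.0, 0.8, 0.5]
grip_width: 1.002
```

```bash
python3 -m inch '[[1,3,-13,-1,0],[1,0,0,0,0]]'
```

```text
time: 3.02
position: [0.5691, -0.0986, 0.2428]
tool_rot: [-3.136, -0.002, 0.016]
ft_force: [0.1, -0.4, -0.4]
grip_width: 1.002
```

```bash
python3 -m inch '[[0,0,0,0,0],[-0.2,0,0,0,0],[-0.4,0,0,0,0],[-1,0,0,0,0],[-1,0,0,0,0]]' 15; python3 -m inch '[[-1,0,0,0,0],[-1,0,0,0,0]]' 25
```

```text
time: 3.65
position: [0.5702, -0.0989, 0.245]
tool_rot: [-3.138, -0.002, 0.011]
ft_force: [-0.6, 0.2, 0.5]
grip_width: 0.515
time: 3.9
position: [0.5701, -0.0989, 0.2449]
tool_rot: [-3.138, -0.002, 0.011]
ft_force: [0.2, -0.6, -0.4]
grip_width: 0.344
```

```bash
python3 - <<'E'
from h import *
from bench import ctrl
i=ctrl.get_image('scene');cv2.imwrite('pics/s2.png',cv2.resize(i['color'][100:310,140:420,::-1],None,fx=2.5,fy=2.5))
Q=pts(i);u=np.mgrid[:420,:560][1]
b=colmask(i,'blue')&(Q[...,2]>.225)&(Q[...,2]<.30)&(u<260)
print(Q[b].min(0),Q[b].max(0),b.sum())
E
```

```text
[ 0.56469773 -0.11362433  0.23317849] [ 0.58605867 -0.07343087  0.29187429] 611
```

View pics/s2.png

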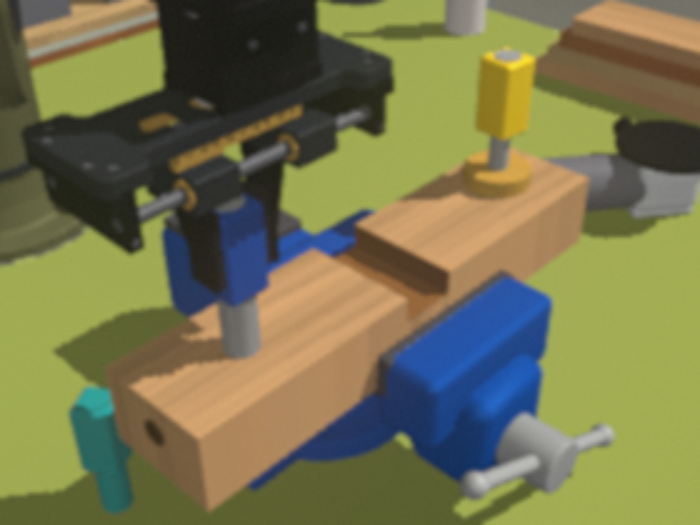

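The jaws stopped at 0.344, which is 30 mm and matches the handle. The crop shows the probe upright between the fingers, with its foot on the wood near (240,350). I'll start the slide.

```bash
python3 -m inch '[[-1,0,0,1,0],[-1,0,-10,1,0],[-1,0,-12,1,0]]' 30
```

```text
time: 4.32
position: [0.571, -0.0821, 0.2449]
tool_rot: [3.137, -0.007, -0.005]
ft_force: [-0.8, -5.8, 6.1]
grip_width: 0.341
```

```bash
python3 -m inch '[[-1,-2,-13,1,0],[-1,-2,-13,1,0],[-1,-1,-13,1,0]]'
```

```text
time: 4.7
position: [0.5687, -0.048, 0.245]
tool_rot: [3.126, -0.014, 0.009]
ft_force: [-0.1, -5.6, 6.1]
grip_width: 0.346
```

```bash
python3 -m inch '[[-1,-1,-12,1,0],[-1,-1,-12,1,0],[-1,-1,-12,1,0]]'; python3 -m inch '[[-1,-1,-10,1,0],[-1,-1,-10,1,0]]'
```

```text
time: 5.08
position: [0.5685, -0.0174, 0.2451]
tool_rot: [3.114, -0.021, 0.022]
ft_force: [0.7, -5.3, 6.5]
grip_width: 0.345
time: 5.32
position: [0.5684, -0.0013, 0.2452]
tool_rot: [3.106, -0.025, 0.03]
ft_force: [-0.0, -5.9, 6.6]
grip_width: 0.343
```

```bash
python3 -m inch '[[-1,-2,-12,0,0],[-1,-2,-12,0,0],[-1,-1,-10,0,0]]'
```

```text
time: 5.7
position: [0.5628, 0.0359, 0.2428]
tool_rot: [3.107, -0.024, 0.028]
ft_force: [-0.2, 0.6, -3.5]
grip_width: 0.343
```

```bash
python3 -m inch '[[-1,0,2,4,0],[-1,0,0,6,0]]'
```

```text
time: 5.95
position: [0.5619, 0.0362, 0.2309]
tool_rot: [3.109, -0.019, 0.023]
ft_force: [-0.0, -1.2, -2.8]
grip_width: 0.345
```

```bash
python3 -m inch '[[-1,0,2,3,0],[-1,0,1,3,0],[-1,0,0,1,0]]'
```

```text
time: 6.32
position: [0.5615, 0.0327, 0.2251]
tool_rot: [3.11, -0.021, 0.022]
ft_force: [-3.1, 0.9, 4.2]
grip_width: 0.345
```

```bash
python3 - <<'E'
from h import *
from bench import ctrl
i=ctrl.get_image('scene');cv2.imwrite('pics/s3.png',cv2.resize(i['color'][80:290,160:440,::-1],None,fx=2.5,fy=2.5))
E
```

```text
(no output)
```

View pics/s3.png

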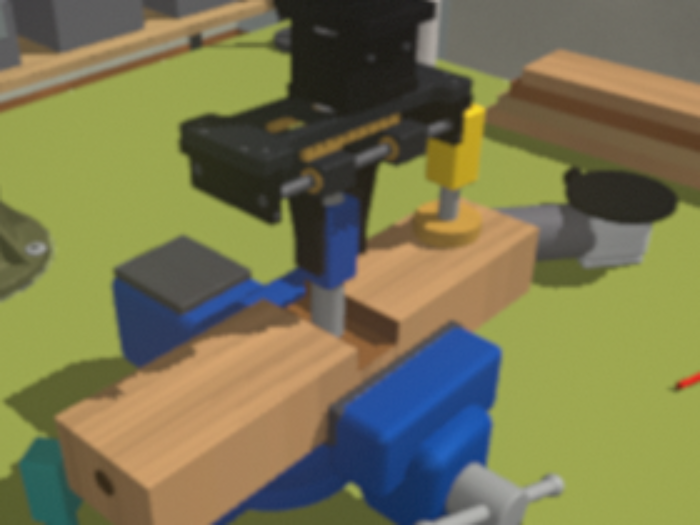

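The foot is in the groove: the TCP dropped exactly 20 mm, with 4 N of contact. The crop shows the foot (330,310) between the groove walls and the gauge untouched. I'll release gently.

```bash
python3 -m inch '[[-1,0,0,0,0],[-0.31,0,0,0,0],[-0.25,0,0,0,0],[-0.2,0,0,0,0],[-0.1,0,0,0,0]]' 5; python3 -m inch '[[0.2,0,0,0,0],[0.6,0,0,0,0],[0.6,0,0,0,0],[0.6,0,0,0,0]]'
```

```text
time: 7.0
position: [0.5626, 0.0316, 0.225]
tool_rot: [3.109, -0.023, 0.025]
ft_force: [0.2, -0.1, -0.9]
grip_width: 0.427
time: 7.5
position: [0.5627, 0.0315, 0.225]
tool_rot: [3.109, -0.023, 0.025]
ft_force: [-0.1, 0.1, 0.3]
grip_width: 0.769
```

```bash
python3 -m inch '[[0.6,0,0,-20,0],[0.6,0,0,-35,0],[0.6,0,0,-45,0],[0.6,0,0,-45,0]]'; python3 -m inch '[[0.6,-40,0,-20,0],[0.6,-60,0,0,0],[0.6,-40,0,0,0],[0.6,0,0,0,0],[0.6,0,0,0,0]]'
```

```text
time: 8.0
position: [0.5582, 0.0356, 0.3694]
tool_rot: [3.109, -0.023, 0.012]
ft_force: [0.0, -0.4, 0.4]
grip_width: 0.8
time: 8.62
position: [0.4171, 0.0392, 0.3929]
tool_rot: [3.11, -0.022, 0.027]
ft_force: [0.1, 0.3, -0.5]
grip_width: 0.803
```

```bash
python3 - <<'E'
from h import *
from bench import ctrl
a=ctrl.get_image('scene');i=ctrl.get_image('top')
cv2.imwrite('pics/s4.png',np.hstack([cv2.resize(a['color'],(400,300)),cv2.resize(i['color'],(400,300))])[:,:,::-1])
P=pts(i);z=P[...,2];v,u=np.mgrid[:420,:560]
bm=colmask(i,'blue')&(abs(P[...,1]-.032)<.04)&(abs(P[...,0]-.562)<.04)&(z>.2)&(z<.3)
ym=(abs(u-152)<22)&(abs(v-200)<22)&(z>.27)&(z<.31)
for n,m in(('blue',bm),('yellow',ym)):
    if m.sum():print(n,rect(P,m),np.median(z[m]))
Q=pts(a);q=colmask(a,'blue')&(abs(Q[...,1]-.032)<.04)&(abs(Q[...,0]-.562)<.04)&(Q[...,2]>.2)&(Q[...,2]<.3)
print(Q[q].min(0),Q[q].max(0),q.sum()); hi=q&(Q[...,2]>.25);lo=q&(Q[...,2]<.235)
print(Q[hi].mean(0),Q[lo].mean(0))
E
```

```text
blue ([array([560. ,  30.4]), array([29.3, 28.7]), np.float64(0.2)], np.int64(264)) 0.27030592999013536
yellow ([array([552.8, 176. ]), array([30.4, 30. ]), np.float64(85.3)], np.int64(465)) 0.2908084564997989
[0.54856787 0.01506143 0.21255385] [0.5787417  0.04240043 0.27176747] 596
[0.5709734  0.02431514 0.26221771] [0.57113378 0.02330954 0.22532491]
```

View pics/s4.png

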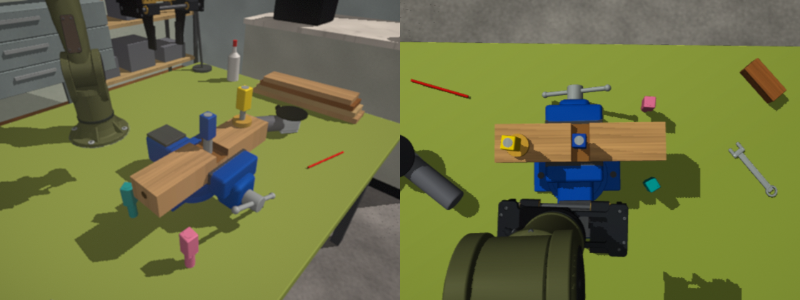

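The probe stands upright in the groove, about 2–3 mm from the middle, with its top at 0.270 as it should be. The gauge hasn't moved and the arm is clear, so I'm handing in.

```bash
python3 -c "
from bench import ctrl
print(ctrl.close_job())"
```

```text
the job is handed in; nothing more can be done
None
```

The blue-handled probe is standing on its own on the groove floor, and the job was handed in at about 8.7 s of the 42 s allowed. I gripped it, slid it along the timber with about 6 N on the wood, lowered it into the groove and pressed its foot onto the floor with about 4 N. Then I released it and backed the arm away.

Last checks before handing in:
- **Position:** the top camera put the probe about 2 mm from the groove's middle both along and across the timber.
- **Depth:** the top of the handle reads 0.270 m, which matches the foot being on the groove floor.
- **Upright:** the probe tilts by less than about 2 degrees.
- **Yellow gauge:** it moved by 0.1 mm, which is within measurement noise.
- **Arm:** it is clear of everything.

The tool tilted by about 2 degrees during the slide and could not be straightened with the moves available. The probe still settled upright once released. No check failed. The two cameras differed by up to about 3.5 mm on the probe's x position, which is well inside the tolerance.

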